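# Close a hinged frame, flip down its kickstand and hold it upright

## Task

The framed picture leans on the pile of books with its hinged back standing open. Swing the back shut until it seats on the frame all round, then flip the kickstand on the back down, over the centre of its spring, until it is fully against its stop. Then take the closed frame by its top edge, bring it upright off the books until the kickstand's foot rests on the table, and finish while still gripping the top edge, holding the frame steady so that it cannot tip; leave the small things around it where they are.

Things in the scene. Friction and masses are not known exactly. Their poses are not given: they have to be found in the camera images.
- art_frame: Loose wooden box frame, 180 wide x 220 high, 0.85 kg in all. Leans 25 degrees away from the robot on the book pile, picture side away. Origin: middle of the bottom edge, at the seam between its halves; z up the frame, y left along it, x out through the picture. Front half x 0 to 20 mm, back half when shut -14 to 0. Leaning it stands on its edge x = 20 mm; upright it turns on the seam edge x = 0.
- frame_top (a point): Place to grip the shut frame: middle of the top edge, 12 mm below the top and half-way through the 34 mm thickness of both halves (3 mm to the picture side of the seam). Axes as art_frame. Black non-slip rubber strips under the frame keep its bottom edge from sliding.
- back (a joint): Angle of the hinged back half, a ply panel in a 14 mm deep wooden rim, 180 x 218 mm: 0 = shut, rim on rim, edge to edge; starts open by 0.5 to 0.9 rad toward the robot. Hinge line on the frame's left edge (y = +90 mm, at the seam, along the frame's z). The hinge is stiff (0.09 N m): the back stays where it is left; no latch.
- back_edge (a point): On the back half, on its outer face (the one toward the robot), 7 mm from the free right-hand edge and 173 mm from the hinge line, 130 mm above the frame's bottom: a good place to push it shut. Moves with the back; its x axis is the face's inward normal.
- stand (a joint): Angle of the kickstand: 0 = parked pointing up the back, its foot near the top, the leg 22 degrees off the back; 2.234 rad (128 degrees) = fully down against its stop. It swings outward from the back and down. A spring strut pushes it away from its centre at 0.5 rad (0.05 N m at either end): below it goes back up, let go above it snaps down by itself. A hard pull tips the frame off the books.
- stand_foot (a point): Centre of the rubber foot, a round bar 12 mm thick, 28 mm wide, at the leg's end 100 mm from the pivot. The leg is a bar 20 mm wide (along the frame's y), 9 mm thick. Parked, there is a wedge-shaped gap open at the top between leg and back, 40 mm wide 20 mm below the foot: fingers can reach down behind the leg and pull it outward. Site axes: z from pivot to foot, y along the pivot.
- stand_pivot (a point): On the kickstand's pivot axis, middle of the back: 97 mm above the frame's bottom, 30 mm behind the seam when shut. Axes as stand_foot. With the kickstand fully down and its foot on the table the frame stands nearly plumb, leaning back toward the robot by 3 degrees, just about balanced.
- kraft_pad: Brown paper pad 170 x 190 x 9 mm lying on top of the pile of books, top 135 mm above the table; the frame leans on its front edge. Origin: centre of its underside. Fixed, like the whole pile.
- ink_red: Blue ink bottle with a red cap, 43 mm wide, 60 mm high, loose; origin at its underside. To be left alone.
- glue_stick: Yellow glue stick with a blue cap standing up, 26 mm across, 89 mm high, loose; origin at its underside. To be left alone.
- ink_amber: Amber ink bottle with a white cap, 43 mm wide, 60 mm high, loose; origin at its underside. To be left alone.
- tape_roll: Roll of brown tape lying flat, 90 mm across, 48 mm high, loose; origin at its underside. To be left alone.

How it is judged (in metres and radians):
On the way, in this order (a step that is already met when the one before it is completed fails the run):
1. the back is shut, its rim on the frame's rim (value of joint back below 0.035 rad and value of joint stand below 0.3 rad), for 0.2 s.
2. the kickstand is fully down against its stop, the back still shut (value of joint stand above 2.12 rad and value of joint back below 0.06 rad), for 0.2 s.
3. the frame is off the books, gripped by its top edge (contact force between the fingers and art_frame above 2 N and angle between art_frame's own z axis and vertical below 0.25 rad and z of the grasp point in the frame of art_frame above 0.18 m), for 0.2 s.
At the end, for the whole second after the job is handed in: Back shut (under 2 degrees), kickstand within 10 degrees of its stop, frame within 7 degrees of plumb, its bottom edge and the foot on the table (within 6 mm), clear of the books, still, and the fingers gripping it (over 2 N) within 40 mm of its top edge (value of joint back below 0.035 rad and value of joint stand above 2.07 rad and angle between art_frame's own z axis and vertical below 0.12 rad and height (world z) of art_frame below 0.006 m and height (world z) of stand_foot below 0.012 m and contact force between the fingers and art_frame above 2 N and z of the grasp point in the frame of art_frame above 0.18 m and contact force between art_frame and kraft_pad below 0.2 N and linear speed of art_frame below 0.03 m/s and angular speed of art_frame below 0.2 rad/s); the arm keeps its last pose, push and grip.
It fails at once if the blue ink bottle is pushed away or knocked over (distance of ink_red from where it was at the start of the episode above 0.03 m or angle between ink_red's own z axis and vertical above 0.5 rad).
It fails at once if the glue stick is pushed away or knocked over (distance of glue_stick from where it was at the start of the episode above 0.03 m or angle between glue_stick's own z axis and vertical above 0.5 rad).
It fails at once if the amber ink bottle is pushed away or knocked over (distance of ink_amber from where it was at the start of the episode above 0.03 m or angle between ink_amber's own z axis and vertical above 0.5 rad).
It fails at once if the tape roll is pushed away or knocked over (distance of tape_roll from where it was at the start of the episode above 0.03 m or angle between tape_roll's own z axis and vertical above 0.5 rad).
It fails at once if the frame falls over (angle between art_frame's own z axis and vertical above 0.8 rad).
It also fails if it takes over 59 s, if anything falls off the work surface, if the arm or the gripper's body presses on something with over 40 N, if the wrist force passes 120 N, or if a joint passes its speed limit or range.

## Robot

A 7-joint arm with a two-finger parallel gripper is mounted at the origin on a cart in front of the work surface, level with it; the furniture and walls round the work are solid. World frame = base frame: x ahead of the robot, y to its left, z up, the work surface at z = 0. Lengths are in mm, angles in rad, forces in N, time in s.
With the tool pointing down it reaches from about 400 to 875 mm from the base axis. Payload 19.3 kg.
Tool frame: the origin (TCP) lies at the very end of the fingers, on their centre line; the grasp point (between the pads) lies 19 mm behind it; x points along the fingers, y is the direction in which the jaws open and shut, and the axes are right-handed (so a half turn about x gives the same grasp; the last joint's range is limited). The gripper opens to 85 mm and grips with 20 to 120 N. Pads are 22 mm wide; open, the fingers measure 114 mm over their backs; the gripper's body (76 mm by 85 mm) begins 54 mm behind the grasp point. The pads swing forward as they close: fully open they stand 13 mm farther back than shut.
Start: joints at [-1.366, 0.521, -0.036, 1.599, 0.021, 1.021, -0.113], TCP at [169.616, 601.536, 231.291] pointing down, gripper open.
Joint ranges: [-2.91, 2.91], [-0.3, 2.13], [-1.5, 1.42], [0.17, 2.43], [-1.26, 4.41], [0.16, 1.93], [-2.52, 2.52]. Speed limits (rad/s): [1.89, 1.89, 2.39, 2.39, 3.01, 3.01, 3.01].

## Interface

Orientations are given as a rotation vector (axis times angle).
In Python, from bench import * gives the robot as it stands.
- The arm moves only by the tool move_arm, never from a script. Its argument "rows" is a list of rows, each a list of 5 numbers: the finger opening in cm, from 0 to 8.54, then the shift along the tool's x, y, z in cm, then the turn about the tool's x in rad. A call has 1 to 20 rows; each row shifts and turns the commanded pose from where the row before left it, along the tool's axes as they then stand; what a row does not reach is not made up. A row lasts 1/8 s, in which the tool goes at most 62.5 mm and 10.7 degrees, less where a joint would pass 70% of its speed; a pose out of reach is approached as far as the arm can. A call with a gripper value outside its range is refused whole. The fingers move at their own pace and stop on an object; "force" is the grip in N (left out, the last holds). Time passes only in rows, so rows that do not move let the fingers close. It gives the time, the measured TCP pose, the force and the opening at its end, in the units of the state.
- sense(): the state, without advancing time (a new reading comes with each control period).
- read_camera(name): name is "side" or "top" or "wrist"; returns a dict with "frame" (420x560x3 uint8, red, green, blue), "fx", "fy", "cx", "cy" (pixels), "rvec" (rotation vector, rad) and "tvec" (3), from world to camera coordinates, as OpenCV has them. Camera axes: x right, y down, z forward; pixel columns grow to the right and rows downward; lengths in mm; the calibration is good to about 2 mm. A picture is of the moment at which its call begins. There is no depth.
- finish_job(): hands the job in, once; it reports no verdict.
The state is a dict: "clock": time; "q": joint angles; "dq": joint speeds; "effort": joint torques, N m; "position": TCP position; "orientation": TCP orientation; "ft_force": force on the tool from outside, world axes, zero at the start; "wrist_torque": the same for the moment, N m; "gripper_width": opening from 0.0 (shut) to 1.0 (fully open).
Only numpy, scipy, OpenCV 4.12 (cv2) and the standard library are available. Lean on these libraries where they do the work, as an engineer would, in place of code of your own. Each camera call takes 0.05 s, during which the arm holds its last target.

## Working session

There is one attempt and no reset: what is moved stays moved. The work goes in short steps, Python scripts to look and compute and a tool call to move; the robot and the scene stay as the last step left them, time stands still between calls to the robot, and variables do not carry over. Pictures are saved under pics/ and viewed, and the job is handed in when it is done.

Besides the shell and the picture viewer there is one more tool, called after "Request:" as name(argument=value, ...), one argument or row to a line, values as JSON. move_arm: Moves the arm, as the interface text tells. Its arguments: {"type":"object","properties":{"rows":{"type":"array"},"force":{"type":"number"}},"required":["rows"]}

```bash
ls; mkdir -p pics
python3 - <<'E'
from bench import *
import cv2,numpy as np
for n in ["side","top","wrist"]:
    c=read_camera(n); cv2.imwrite(f"pics/{n}0.png",c["frame"][:,:,::-1])
    print(n,c["fx"],c["fy"],c["cx"],c["cy"],c["rvec"],c["tvec"])
    R=cv2.Rodrigues(np.array(c["rvec"]))[0]; print("cam pos",-R.T@np.array(c["tvec"]), "fwd",R[2])
print(sense())
E
```

```text
pics
side 533.0201317423432 533.0201317423432 298.03647619310925 209.25018709380748 [ 1.96641303 -0.08997053  0.02997792] [-627.14915719  122.72293411 1708.6911585 ]
cam pos [  523.13378337 -1573.04941835   761.47818826] fwd [ 0.0632333   0.91984019 -0.3871635 ]
top 401.44183557374276 401.44183557374276 272.77940041840753 203.6073721399373 [ 2.13235601 -2.190172    0.08468123] [ -60.20950136  637.75532583 1043.35174161]
cam pos [ 530.23449947  -97.29650442 1099.23821904] fwd [ 0.09840109  0.01866954 -0.99497169]
wrist 371.12537357870895 371.12537357870895 281.84280967082066 219.0225539736008 [-2.30131385 -1.74280297 -0.26702965] [-624.78092612  -37.38988963  380.0875494 ]
cam pos [ 94.06418392 622.69692111 373.65255043] fwd [ 0.28845083 -0.08149779 -0.95402004]
{'clock': 0.15, 'q': array([-1.36618124,  0.52189597, -0.03633907,  1.5998473 ,  0.0211811 ,
        1.02108346, -0.1127866 ]), 'dq': array([ 0.00025916, -0.00181582, -0.00013376, -0.0010777 , -0.00023594,
        0.00014923, -0.00172876]), 'effort': array([ 2.28725352e-03, -9.27380204e+01,  1.98151276e+00, -3.70054150e+01,
        1.80978875e-02,  6.35923818e-03,  4.83598876e-05]), 'position': array([169.55645995, 601.3137171 , 230.85669841]), 'orientation': array([ 0.21505206,  1.56009356, -0.21638475]), 'ft_force': array([-0.48503975,  0.35088043,  0.30697414]), 'wrist_torque': array([ 0.02932549, -0.04952331, -0.00825315]), 'gripper_width': 0.999081669646524}
```

View pics/side0.png

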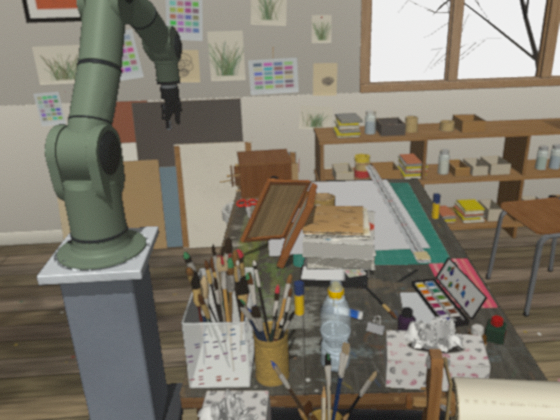

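View pics/top0.png

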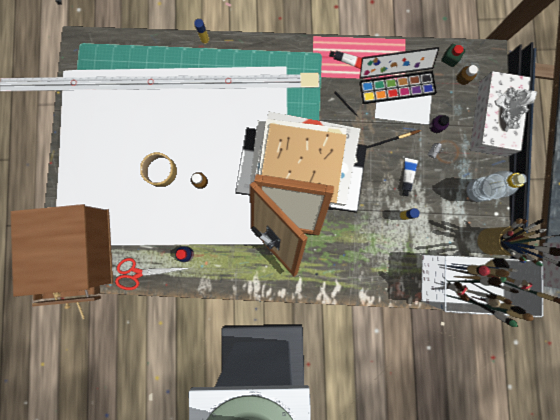

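View pics/wrist0.png

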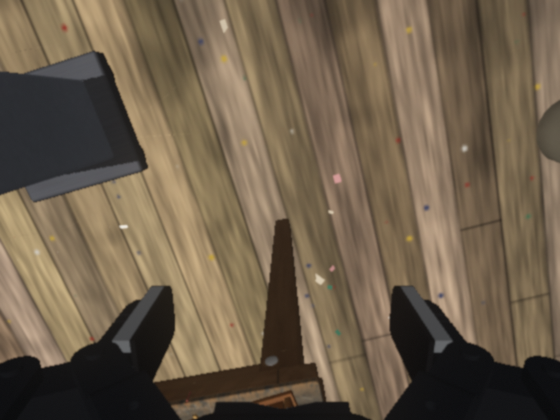

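```bash
cat > h.py <<'E'
from bench import *
import cv2,numpy as np
from scipy.spatial.transform import Rotation as Ro
def cam(n,save=None,crop=None,s=4):
    c=read_camera(n)
    if save: sv(c,save,crop,s)
    return c
def sv(c,save,crop=None,s=4):
    im=c["frame"][:,:,::-1]
    if crop: x0,y0,x1,y1=crop; im=cv2.resize(im[y0:y1,x0:x1],None,fx=s,fy=s,interpolation=cv2.INTER_CUBIC)
    cv2.imwrite(f"pics/{save}.png",im)
def ray(c,p):
    R=cv2.Rodrigues(np.array(c["rvec"]))[0];t=np.array(c["tvec"])
    d=np.array([(p[0]-c["cx"])/c["fx"],(p[1]-c["cy"])/c["fy"],1.]);d=R.T@d
    return -R.T@t,d/np.linalg.norm(d)
def proj(c,P):
    P=np.atleast_2d(np.array(P,float))
    K=np.array([[c["fx"],0,c["cx"]],[0,c["fy"],c["cy"]],[0,0,1.]])
    return cv2.projectPoints(P,np.array(c["rvec"]),np.array(c["tvec"]),K,None)[0][:,0]
def atz(c,p,z):
    o,d=ray(c,p);return o+d*(z-o[2])/d[2]
def tri(l):
    A=np.zeros((3,3));b=np.zeros(3)
    for c,p in l:
        o,d=ray(c,p);M=np.eye(3)-np.outer(d,d);A+=M;b+=M@o
    X=np.linalg.solve(A,b)
    return X,[proj(c,X)[0]-np.array(p) for c,p in l]
E
python3 - <<'E'
from h import *
import pickle
t=cam("top","top1",(225,160,365,290),5);s=cam("side","side1",(220,160,390,290),4.5)
pickle.dump((t,s),open("c0.pkl","wb"))
q=sense();print(Ro.from_rotvec(q["orientation"]).as_matrix())
for n,p,z in [("red",(181,254),60),("amber",(200,180),60),("tape",(158,169),48),("glue",(410,213),89)]: print(n,atz(t,p,z))
E
```

```text
[[-7.94130617e-05  2.71309443e-01  9.62492171e-01]
 [-4.87061309e-04  9.62492050e-01 -2.71309449e-01]
 [-9.99999878e-01 -4.90338211e-04  5.57098920e-05]]
red [508.87467942 162.55650938  60.        ]
amber [700.63034001 111.78056028  60.        ]
tape [735.57085098 226.55565134  48.        ]
glue [ 596.95261909 -421.43688362   89.        ]
```

View pics/top1.png

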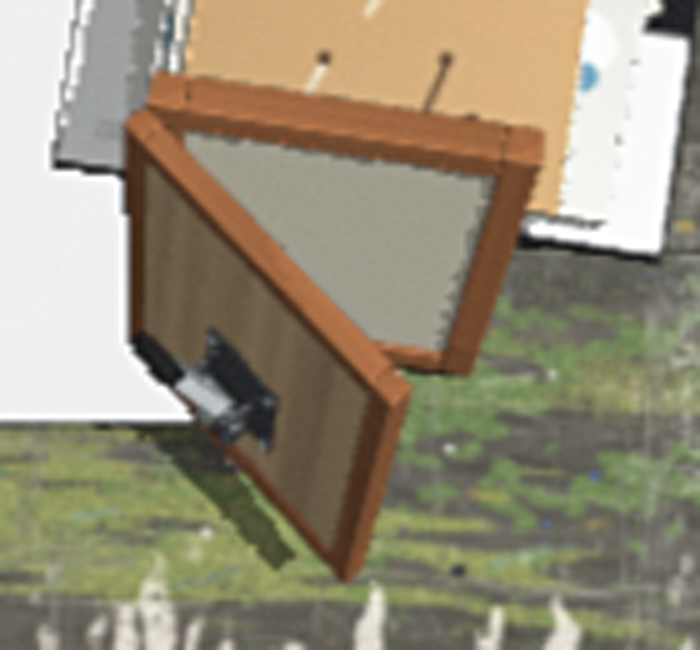

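View pics/side1.png

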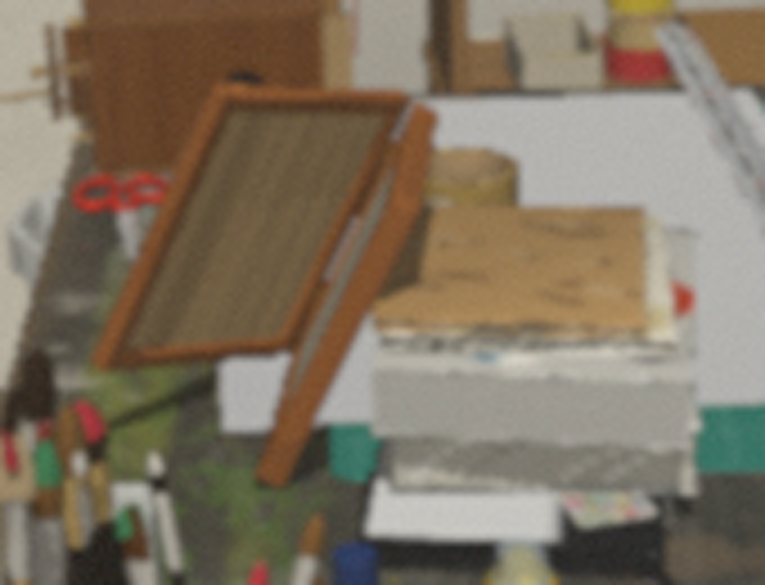

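```bash
cat >> h.py <<'E'
def Rf(yaw,lean): return Ro.from_euler("ZY",[yaw,lean]).as_matrix()
def fr(p,P,leanfix=None):
    x,y,yaw,lean,b=p; P=np.atleast_2d(P).astype(float)
    oz=20*np.sin(lean) if lean>0 else 0
    return P@Rf(yaw,lean).T+np.array([x,y,oz])
def bk(p,Q): # Q in shut frame coords -> frame coords rotated about hinge
    b=p[4];Q=np.atleast_2d(Q).astype(float)-[0,90,0]
    # open: free edge (y=-180) moves to -x : rotate about z by -b
    return Q@Ro.from_euler("z",-b).as_matrix().T+[0,90,0]
E
cat > fit.py <<'E'
from h import *
import pickle
from scipy.optimize import least_squares
t,s=pickle.load(open("c0.pkl","rb"))
T=lambda x,y:(225+x/5-.4,160+y/5-.4); S=lambda x,y:(220+x/4.5-.4,160+y/4.5-.4)
F=[(t,T(158,73),(20,90,220)),(t,T(543,130),(20,-90,220)),(t,T(473,372),(0,-90,0)),
(s,S(437,112),(20,-90,220)),(s,S(405,98),(0,-90,220)),(s,S(285,487),(20,-90,0)),(s,S(258,477),(0,-90,0))]
B=[(t,T(379,386),(-14,-90,219)),(t,T(411,383),(0,-90,219)),(t,T(344,581),(-14,-90,1)),(t,T(362,573),(0,-90,1)),(t,T(127,119),(-14,90,219)),
(s,S(220,85),(-7,-90,219)),(s,S(95,367),(-7,-90,1))]
def res(p):
    r=[proj(c,fr(p,X))[0]-np.array(q) for c,q,X in F]+[proj(c,fr(p,bk(p,X)))[0]-np.array(q) for c,q,X in B]
    return np.concatenate(r)
o=least_squares(res,[600,-40,0,.436,.7],loss="soft_l1")
p=o.x;print(p,np.degrees(p[2:]));print(res(p).reshape(-1,2).round(1))
pickle.dump(p,open("p.pkl","wb"))
f=lambda X:fr(p,X)[0].round(1); fb=lambda X:fr(p,bk(p,X))[0].round(1)
print("origin",f((0,0,0)),"top",f((3,0,208)),"toptop",f((3,0,220)))
print("back_edge now",fb((-14,-83,130)),"shut",f((-14,-83,130)))
print("pivot now",fb((-30,0,97)),"foot now",fb((-30-100*np.sin(np.radians(22)),0,97+100*np.cos(np.radians(22)))))
print("pivot",f((-30,0,97)),"foot",f((-30-100*np.sin(np.radians(22)),0,97+100*np.cos(np.radians(22)))))
print("back dir",Rf(p[2],p[3]).round(3))
E
python3 fit.py
```

```text
[ 5.67256944e+02 -1.11197016e+02 -1.66545114e-01  4.36305447e-01
  7.36818967e-01] [-9.5423321  24.99846071 42.21661706]
[[-1.6 -1.9]
 [ 0.2 -2.5]
 [-0.1 -0.1]
 [-2.3 21.2]
 [-1.7 21.4]
 [ 0.4  0.5]
 [ 0.1  0. ]
 [ 1.6  3.2]
 [ 0.2 -0. ]
 [-0.2  0.8]
 [ 0.3 -0.9]
 [-1.8 -0.3]
 [-0.  -0.2]
 [ 0.  -0.8]]
origin [ 567.3 -111.2    8.5] top [ 656.6 -126.2  195.7] toptop [ 661.6 -127.1  206.6]
back_edge now [ 503.5 -129.6  179.8] shut [ 595.2 -200.1  132.2]
pivot now [541.  -62.7 131.3] foot now [559.  -40.2 227.1]
pivot [ 580.9 -113.5  109. ] foot [ 586.  -114.4  208.9]
back dir [[ 0.894  0.166  0.417]
 [-0.15   0.986 -0.07 ]
 [-0.423  0.     0.906]]
```

```bash
sed -i 's/(s,S(437,112),(20,-90,220)),(s,S(405,98),(0,-90,220))/(s,S(437,112),(20,90,220))/' fit.py
cat >> fit.py <<'E'
print("foot shut etc yaw back normal"); im=[t["frame"].copy(),s["frame"].copy()]
def box(y0,y1,x0,x1,z0,z1): return [(x,y,z) for x in(x0,x1) for y in(y0,y1) for z in(z0,z1)]
for i,c in enumerate((t,s)):
  a=cv2.resize(im[i],None,fx=4,fy=4,interpolation=cv2.INTER_CUBIC)[:,:,::-1].copy()
  for Bx,g,col in ((box(-90,90,0,20,0,220),lambda X:fr(p,X),(255,0,0)),(box(-90,90,-14,0,1,219),lambda X:fr(p,bk(p,X)),(0,255,255))):
    q=proj(c,g(Bx))
    for k in range(8):
      for m in range(k):
        if bin(k^m).count("1")==1: cv2.line(a,*[tuple((4*q[j]+1.5).astype(int).tolist()) for j in(k,m)],col,1)
  x0,y0=(225,160) if i==0 else (220,160)
  cv2.imwrite(f"pics/ov{i}.png",a[4*y0:4*y0+520,4*x0:4*x0+640])
E
python3 fit.py
```

```text
[ 5.66766838e+02 -1.10952178e+02 -1.77903879e-01  4.32429929e-01
  7.26912431e-01] [-10.19314141  24.77640986  41.64901439]
[[-1.2 -1.7]
 [ 0.6 -1.5]
 [-0.2  0.5]
 [ 1.2 -1.1]
 [-0.1  0.5]
 [-0.4  0. ]
 [ 1.9  3.6]
 [ 0.5  0.4]
 [-0.3  0.8]
 [ 0.2 -0.9]
 [-1.4 -0.2]
 [-0.3  0.1]
 [ 0.  -0.5]]
origin [ 566.8 -111.     8.4] top [ 655.2 -126.9  196. ] toptop [ 660.2 -127.8  206.9]
back_edge now [ 503.  -129.9  179. ] shut [ 593.2 -200.   132.3]
pivot now [540.8 -62.9 130.9] foot now [558.5 -40.8 226.8]
pivot [ 580.  -113.3  109. ] foot [ 584.7 -114.2  208.9]
back dir [[ 0.894  0.177  0.412]
 [-0.161  0.984 -0.074]
 [-0.419  0.     0.908]]
foot shut etc yaw back normal
```

View pics/ov0.png

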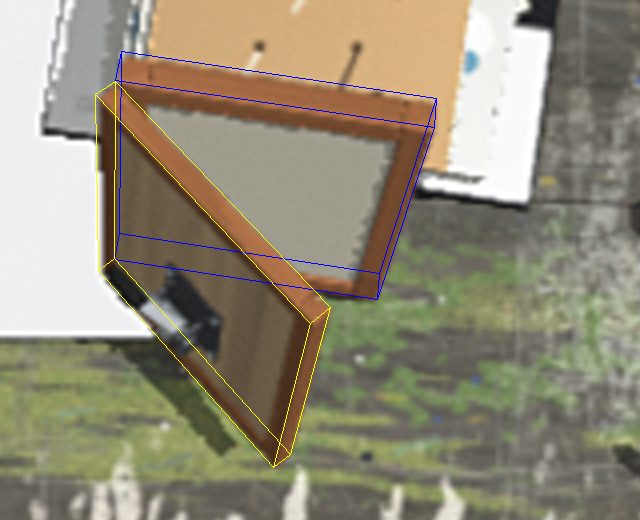

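View pics/ov1.png

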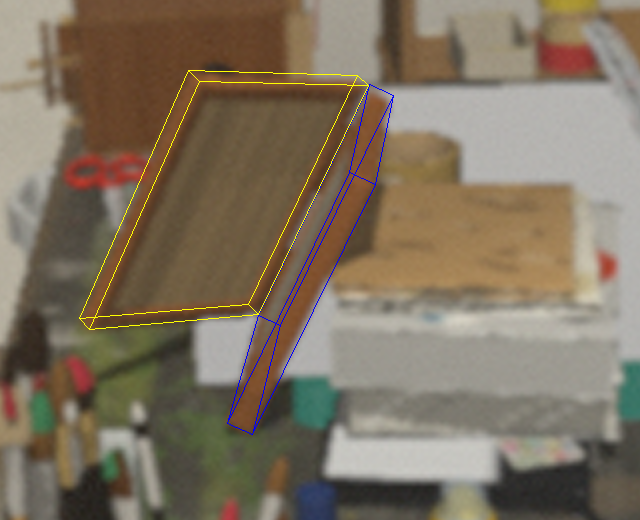

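```bash
cat > plan.py <<'E'
from h import *
import pickle
p=pickle.load(open("p.pkl","rb")).copy()
t,s=pickle.load(open("c0.pkl","rb"))
for zf in (150,):
  for b in np.linspace(p[4],0,9):
    q=p.copy();q[4]=b
    P=fr(q,bk(q,(-14,-83,zf)))[0]; n=Rf(p[2],p[3])@np.array([-np.cos(b),np.sin(b),0]); nh=n[:2]/np.linalg.norm(n[:2])
    print(round(b,2),P.round(0),"n",n.round(2),"off16",(P[:2]+16*nh).round(0))
print("top corner",fr(p,bk(p,(-14,-90,219)))[0])
print("foot px",proj(t,fr(p,bk(p,(-30-37.5,0,97+92.7)))),proj(s,fr(p,bk(p,(-67.5,0,189.7)))))
for z in (100,150,200): print("box",z,proj(s,atz(t,(108,208),z)),proj(s,atz(t,(110,262),z)), atz(t,(110,262),z))
E
python3 plan.py
```

```text
0.73 [ 511. -131.  197.] n [-0.55  0.77  0.31] off16 [ 502. -118.]
0.64 [ 520. -144.  192.] n [-0.61  0.71  0.34] off16 [ 509. -132.]
0.55 [ 529. -156.  187.] n [-0.67  0.65  0.36] off16 [ 517. -144.]
0.45 [ 539. -166.  182.] n [-0.73  0.58  0.38] off16 [ 527. -156.]
0.36 [ 550. -176.  176.] n [-0.77  0.5   0.39] off16 [ 537. -167.]
0.27 [ 562. -184.  170.] n [-0.81  0.42  0.4 ] off16 [ 548. -177.]
0.18 [ 575. -191.  163.] n [-0.85  0.34  0.41] off16 [ 560. -185.]
0.09 [ 588. -197.  157.] n [-0.87  0.25  0.42] off16 [ 572. -193.]
0.0 [ 601. -202.  150.] n [-0.89  0.16  0.42] off16 [ 586. -199.]
top corner [ 534.62287236 -140.93442938  261.73761643]
foot px [[254.98498948 230.71359982]] [[274.29211554 176.91113795]]
box 100 [[290.67972618 174.90958782]] [[254.97094824 177.1407475 ]] [494.39970829 330.08708329 100.        ]
box 150 [[289.36958651 164.13188928]] [[254.76662784 166.21525782]] [496.19281381 308.70161286 150.        ]
box 200 [[288.0058856 152.9135759]] [[254.55405502 154.84849237]] [497.98591932 287.31614243 200.        ]
```

Request:
move_arm(
  rows=[
    [0,-6,0,0,0],
    [0,-6,0,0,0],
    [0,0,-1.7,4.87,0],
    [0,0,-1.7,4.87,0],
    [0,0,-1.7,4.87,0],
    [0,0,-1.7,4.87,0],
    [0,0,-1.7,4.87,0],
    [0,0,-1.7,4.87,0],
  ],
)

```text
clock: 1.25
position: [424.4, 422.9, 351.4]
orientation: [0.216, 1.56, -0.216]
ft_force: [0.8, -0.1, 0.0]
gripper_width: -0.001
```

Request:
move_arm(
  rows=[
    [0,0,-5.28,2.11,0],
    [0,0,-5.28,2.11,0],
    [0,0,-5.28,2.11,0],
    [0,0,-5.28,2.11,0],
    [0,0,-5.28,2.11,0],
    [0,0,-5.28,2.11,0],
    [0,0,-5.28,2.11,0],
    [0,0,-5.28,2.11,0],
    [0,0,-5.28,2.11,0],
    [0,0,0,0,0.185],
    [0,0,0,0,0.185],
    [0,0,0,0,0.185],
    [0,0,0,0,0.185],
    [0,0,0,0,0.185],
    [0,0,0,0,0.185],
    [0,0,0,0,0.185],
    [0,0,0,0,0.18],
  ],
)

```text
clock: 3.38
position: [476.9, -84.8, 351.3]
orientation: [1.344, 1.116, -1.344]
ft_force: [-0.3, -0.7, -0.4]
gripper_width: -0.002
```

Run:
```python
from h import *
q=sense();print(q["q"],q["position"]);print(Ro.from_rotvec(q["orientation"]).as_matrix().round(3))
c=cam("wrist","w1");cam("top","t2",(225,130,365,290),4)
```

```text
[-4.30553052e-01  1.93791684e-01  5.78034674e-01  1.81299209e+00
 -1.14670737e-01  1.16811988e+00 -1.10262319e-03] [476.87389235 -84.83574312 351.29831813]
[[-0.     0.983 -0.184]
 [ 0.    -0.184 -0.983]
 [-1.    -0.    -0.   ]]
```

View pics/w1.png

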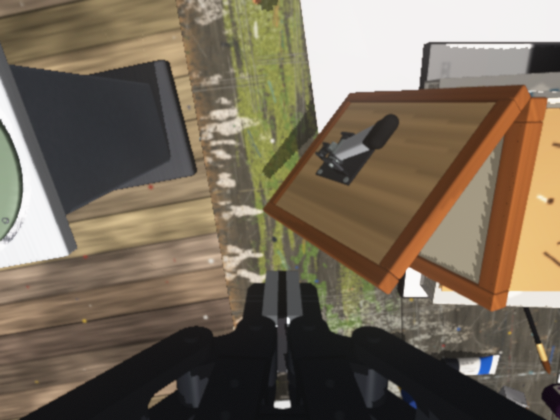

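```bash
cat >> h.py <<'E'
import pickle
def box(y0,y1,x0,x1,z0,z1): return [(x,y,z) for x in(x0,x1) for y in(y0,y1) for z in(z0,z1)]
def stand(p,th):
    a=np.radians(22)+th
    return fr(p,bk(p,[(-30,0,97),(-30-100*np.sin(a),0,97+100*np.cos(a))]))
def ovl(c,p,name,th=0,crop=(0,0,560,420),s=1):
    a=cv2.resize(c["frame"],None,fx=s,fy=s,interpolation=cv2.INTER_CUBIC)[:,:,::-1].copy()
    L=lambda u,v,col:cv2.line(a,*[tuple((s*w).astype(int).tolist()) for w in(u,v)],col,1)
    for Bx,g,col in ((box(-90,90,0,20,0,220),lambda X:fr(p,X),(255,0,0)),(box(-90,90,-14,0,1,219),lambda X:fr(p,bk(p,X)),(0,255,255))):
        q=proj(c,g(Bx))
        for k in range(8):
            for m in range(k):
                if bin(k^m).count("1")==1: L(q[k],q[m],col)
    q=proj(c,stand(p,th));L(q[0],q[1],(0,0,255))
    x0,y0,x1,y1=[int(v*s) for v in crop]
    cv2.imwrite(f"pics/{name}.png",a[y0:y1,x0:x1])
E
python3 - <<'E'
from h import *
p=pickle.load(open("p.pkl","rb"));ovl(read_camera("wrist"),p,"w2")
E
```

```text
(no output)
```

View pics/w2.png

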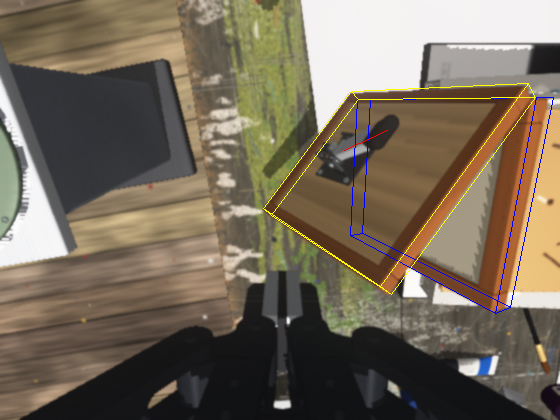

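Request:
move_arm(
  rows=[
    [0,5.1,0,0,0],
    [0,5.1,0,0,0],
    [0,5.0,0,0,0],
    [0,0.1,1.53,1.39,0],
    [0,0.1,1.53,1.39,0],
    [0,0.75,1.58,1.64,0],
    [0,0.75,1.58,1.64,0],
    [0,0.6,1.22,0.84,0],
    [0,0.6,1.22,0.84,0],
    [0,0.65,1.32,0.56,0],
    [0,0.65,1.32,0.56,0],
  ],
)

```text
clock: 4.9
position: [573.3, -192.2, 156.9]
orientation: [1.339, 1.12, -1.339]
ft_force: [0.5, 0.5, -0.5]
gripper_width: 0.001
```

Run:
```python
from h import *
q=sense();print(q["position"],q["ft_force"])
p=pickle.load(open("p.pkl","rb"));p[4]=.1;ovl(cam("top"),p,"t3",0,(225,140,365,280),4);cam("wrist","w3")
```

```text
[ 573.26434042 -192.23762219  156.90082077] [ 0.50103167  0.48448169 -0.51534263]
```

View pics/t3.png

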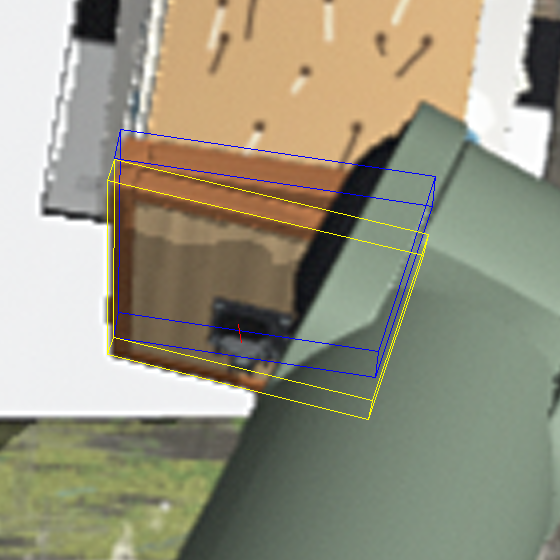

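View pics/w3.png

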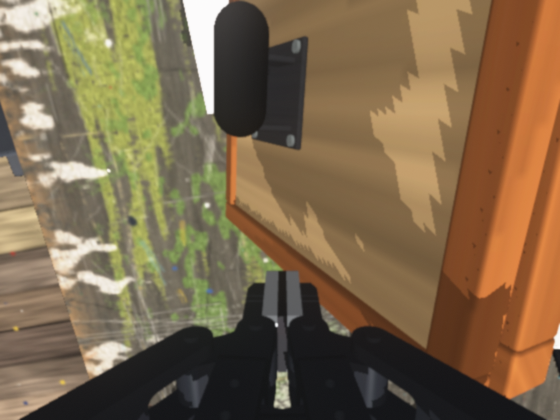

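Request:
move_arm(
  rows=[
    [0,0.35,0.75,0.17,0],
    [0,0.35,0.75,0.17,0],
    [0,0,0.2,0,0],
  ],
)

```text
clock: 5.38
position: [588.5, -198.5, 150.0]
orientation: [1.339, 1.12, -1.34]
ft_force: [-5.2, 1.9, 1.7]
gripper_width: 0.003
```

Request:
move_arm(
  rows=[
    [0,0,0.3,0,0],
    [0,0,0,0,0],
  ],
)

```text
clock: 5.62
position: [591.4, -199.0, 150.4]
orientation: [1.34, 1.119, -1.34]
ft_force: [-2.6, 0.1, 1.8]
gripper_width: -0.001
```

Run:
```python
from h import *
q=sense();print(q["position"],q["ft_force"])
cam("wrist","w4")
```

```text
[ 591.42750459 -199.01793477  150.37930669] [-2.63561131  0.08796124  1.77426657]
```

View pics/w4.png

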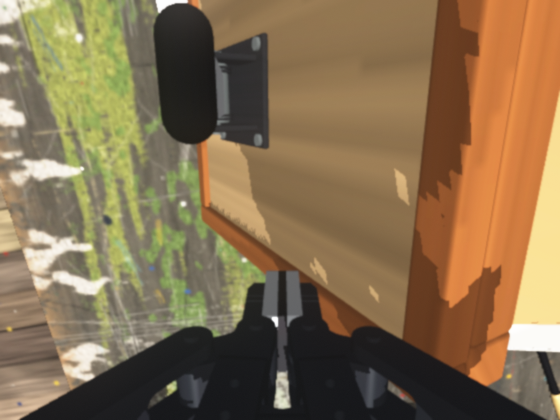

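Request:
move_arm(
  rows=[
    [0,0,0.2,0,0],
    [0,0,0.2,0,0],
    [0,0,0,0,0],
  ],
)

```text
clock: 6.05
position: [593.6, -199.5, 150.2]
orientation: [1.339, 1.123, -1.343]
ft_force: [-16.7, 4.4, 11.5]
gripper_width: 0.002
```

Request:
move_arm(
  rows=[
    [0,0,0.2,0,0],
    [0,0,0,0,0],
  ],
)

```text
clock: 6.3
position: [594.3, -199.6, 150.2]
orientation: [1.339, 1.125, -1.344]
ft_force: [-26.0, 7.6, 17.8]
gripper_width: 0.002
```

Request:
move_arm(
  rows=[
    [0,0,0,0,0],
    [0,0,-1,0,0],
    [0,0,-3,0,0],
    [0,-6,-1,0,0],
    [0,-6,0,0,0],
    [0,-3,-5,0,0],
    [0,0,-5,0,0],
    [0,0,0,0,0],
  ],
)

```text
clock: 7.3
position: [447.6, -173.1, 301.1]
orientation: [1.343, 1.119, -1.338]
ft_force: [1.1, -0.9, -0.2]
gripper_width: -0.001
```

Run:
```python
from h import *
q=sense();print(q["position"],q["ft_force"],q["q"])
p=pickle.load(open("p.pkl","rb"));p[4]=0
t=cam("top","t5",(225,140,365,280),4);s=cam("side","s5",(220,160,360,270),5);w=cam("wrist","w5")
pickle.dump((t,s,w),open("c1.pkl","wb"))
```

```text
[ 447.62485132 -173.11299297  301.12507091] [ 1.05670114 -0.91778116 -0.24174342] [-0.2358441   0.237937    0.58739397  1.90200155 -0.15417476  1.04425316
  0.23649416]
```

View pics/t5.png

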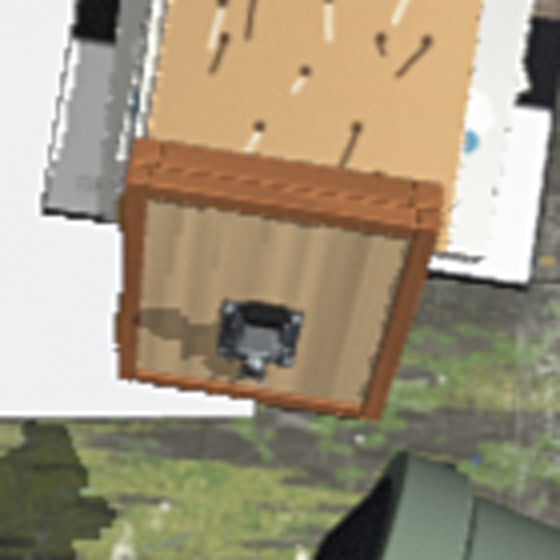

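View pics/w5.png

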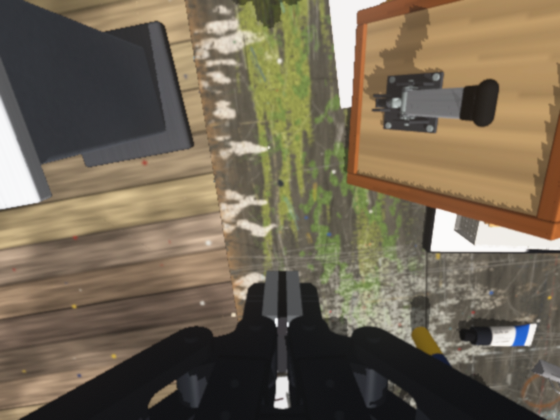

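View pics/s5.png

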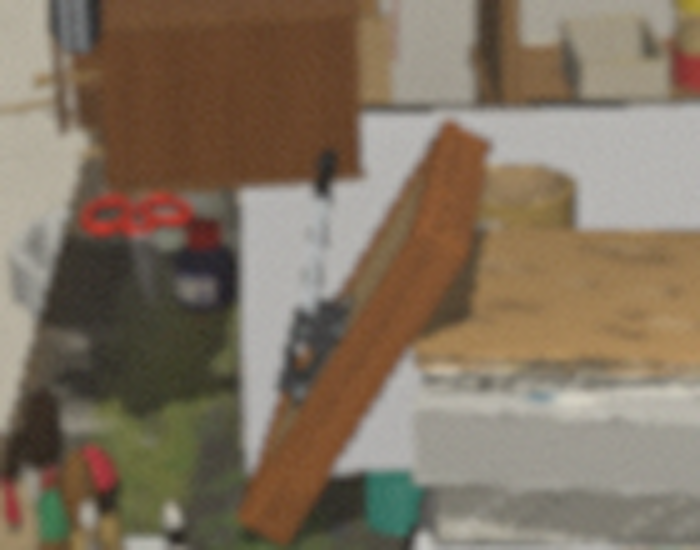

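```bash
cat > fit2.py <<'E'
from h import *
from scipy.optimize import least_squares
t,s,w=pickle.load(open("c1.pkl","rb"))
T=lambda x,y:(225+x/4-.4,140+y/4-.4); S=lambda x,y:(220+x/5-.4,160+y/5-.4)
F=[(t,T(133,142),(20,90,220)),(t,T(442,184),(20,-90,220)),(t,T(437,232),(-14,-90,219)),(t,T(122,378),(-14,90,1)),(t,T(380,418),(-14,-90,1)),
(s,S(287,545),(20,-90,0)),(s,S(240,520),(-14,-90,1)),(s,S(490,147),(20,90,220)),(s,S(448,122),(-14,90,219)),
(w,(363,8),(-14,90,1)),(w,(349,184),(-14,-90,1))]
res=lambda p:np.concatenate([proj(c,fr(np.r_[p,0],X))[0]-np.array(q) for c,q,X in F])
o=least_squares(res,[567,-111,-.178,.432],loss="soft_l1");p=np.r_[o.x,0]
print(p,np.degrees(p[2:4]));print(res(o.x).reshape(-1,2).round(1))
pickle.dump(p,open("p1.pkl","wb"))
X,e=tri([(s,S(323,172)),(w,(483,102))]);print("foot tri",X,e,"model",stand(p,0))
print("pivot edge",fr(p,(20,0,0)))
ovl(w,p,"w6");ovl(t,p,"t6",0,(225,140,365,280),4)
for z in (165,175,185):
    zf=(z-fr(p,(-14,0,0))[0,2])/np.cos(p[3]);print(z,fr(p,(-14,0,zf)),fr(p,(-8,0,zf)))
E
python3 fit2.py
```

```text
[ 5.53337225e+02 -1.12484497e+02 -1.94142928e-01  5.03531642e-01
  0.00000000e+00] [-11.12357042  28.85023795]
[[ 0.  -2.5]
 [ 0.8 -0.1]
 [ 0.9  0.1]
 [-2.  -1.1]
 [-0.3  0.2]
 [ 0.5  0.3]
 [-0.3 -0.3]
 [ 0.8 -2.8]
 [-0.7 -2.7]
 [-1.5  1.3]
 [ 0.2 -1.7]]
foot tri [ 584.72914863 -119.26073513  200.71863819] [array([ 0.39494263, -0.22925474]), array([-2.40051779,  0.64866992])] model [[ 573.47967295 -116.44489439  109.08683401]
 [ 585.18305358 -118.74600666  208.37296479]]
pivot edge [[ 570.52580583 -115.86410666    0.        ]]
165 [[ 621.62747713 -125.91168919  165.        ]] [[ 626.78405134 -126.92557198  162.1048689 ]]
175 [[ 627.03295242 -126.97451077  175.        ]] [[ 632.18952663 -127.98839356  172.1048689 ]]
185 [[ 632.43842771 -128.03733235  185.        ]] [[ 637.59500192 -129.05121514  182.1048689 ]]
```

View pics/w6.png

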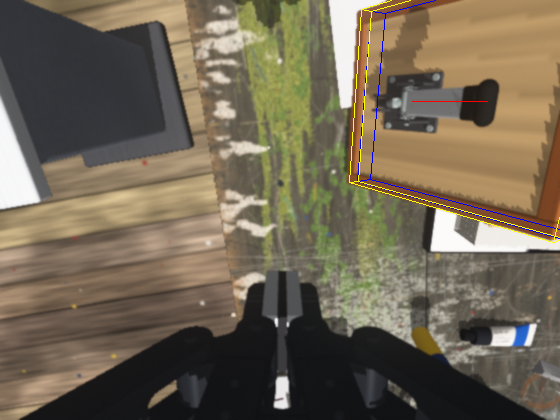

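View pics/t6.png

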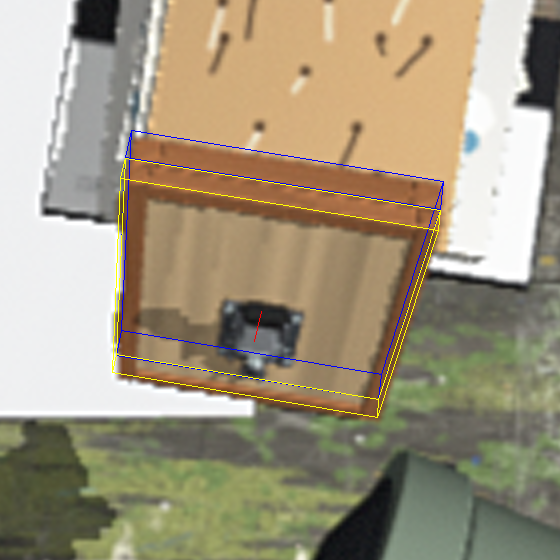

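Request:
move_arm(
  rows=[
    [0,0,0,0,-0.18],
    [0,0,0,0,-0.18],
    [0,0,0,0,-0.18],
    [0,0,0,0,-0.18],
    [0,0,0,0,-0.18],
    [0,0,0,0,-0.18],
    [0,0,0,0,-0.18],
    [0,0,0,0,-0.18],
    [0,0,0,0,-0.14],
    [0,0,2.62,4.95,0],
    [0,0,2.62,4.95,0],
    [0,0,2.62,4.95,0],
    [0,3,0,0,0],
    [0,2,0,0,0],
    [0,0,0,0,0],
  ],
)

```text
clock: 9.32
position: [609.4, -120.9, 248.3]
orientation: [0.133, 1.57, -0.133]
ft_force: [-0.5, -0.2, 0.0]
gripper_width: 0.003
```

Run:
```python
from h import *
q=sense();print(q["position"],q["ft_force"],q["q"]);print(Ro.from_rotvec(q["orientation"]).as_matrix().round(3))
p=pickle.load(open("p1.pkl","rb"))
w=cam("wrist");ovl(w,p,"w7");s=cam("side","s7",(220,130,360,270),5);cam("top","t7",(225,140,365,280),4)
pickle.dump((s,w),open("c2.pkl","wb"))
```

```text
[ 609.38716876 -120.94514031  248.27770397] [-0.53813675 -0.2122977   0.02327123] [-0.07546438  0.51377225  0.26173285  1.59978783 -0.1466921   1.05058402
  1.62849272]
[[-0.003  0.169  0.986]
 [ 0.     0.986 -0.169]
 [-1.    -0.    -0.003]]
```

View pics/w7.png

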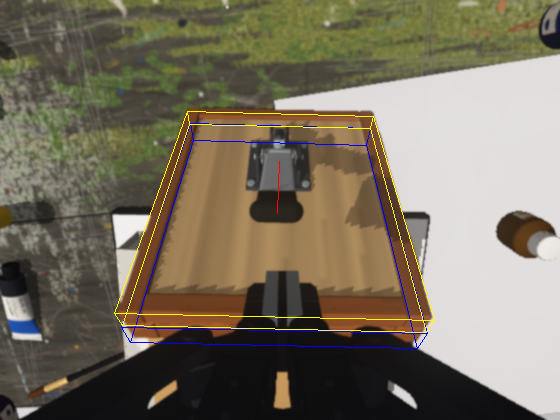

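View pics/s7.png

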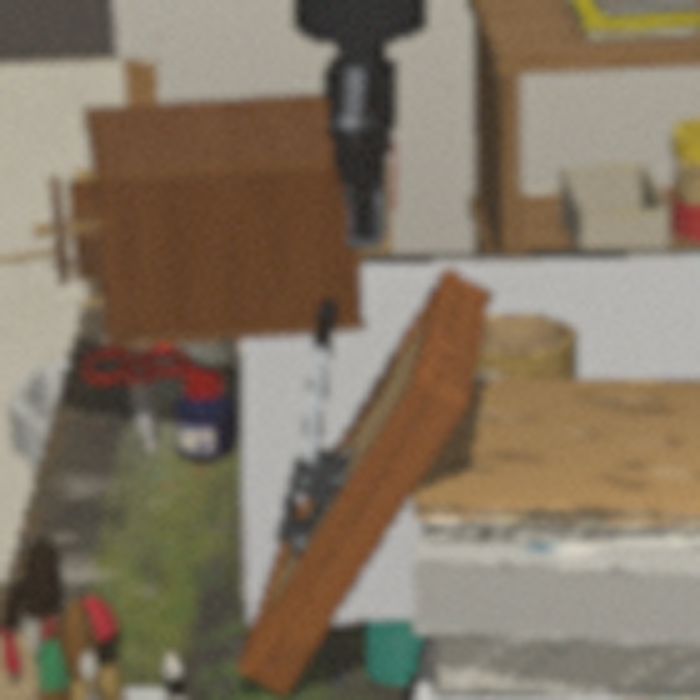

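Request:
move_arm(
  rows=[
    [0,2,0,-0.1,0],
    [0,2,0,0,0],
    [0,2,0,0,0],
    [0,1.4,0,0,0],
    [0,0,0,0,0],
  ],
)

```text
clock: 10.1
position: [608.4, -120.9, 176.1]
orientation: [0.133, 1.567, -0.133]
ft_force: [-0.4, -1.2, -0.1]
gripper_width: -0.002
```

Run:
```python
from h import *
q=sense();print(q["position"],q["ft_force"])
cam("wrist","w8");s=cam("side","s8",(220,130,360,270),5)
```

```text
[ 608.39367364 -120.87248826  176.11167187] [-0.43273134 -1.23366116 -0.10295788]
```

View pics/w8.png

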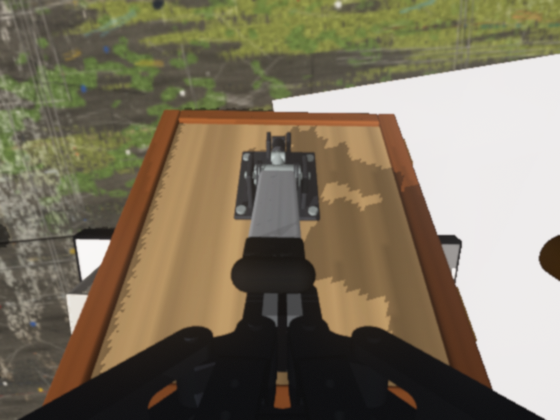

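View pics/s8.png

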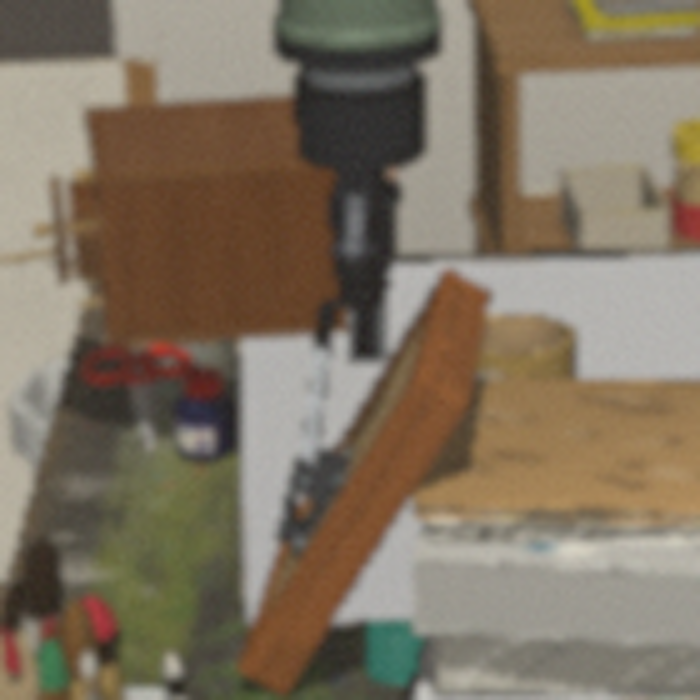

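Request:
move_arm(
  rows=[
    [0,0,0,-0.5,0],
    [0,0,0,-0.4,0],
    [0,0,0,-0.4,0],
    [0,0.1,0,-0.4,0],
    [0,0.1,0,-0.4,0],
    [0,0.1,0,-0.4,0],
    [0,0.1,0,-0.4,0],
  ],
)

```text
clock: 11.08
position: [579.6, -115.9, 172.2]
orientation: [0.133, 1.567, -0.133]
ft_force: [1.0, -0.1, 0.1]
gripper_width: 0.004
```

Run:
```python
from h import *
q=sense();print(q["position"],q["ft_force"])
s=cam("side","s9",(220,130,360,270),5)
```

```text
[ 579.58611602 -115.92466662  172.188538  ] [ 0.9962207  -0.0958883   0.05765935]
```

View pics/s9.png

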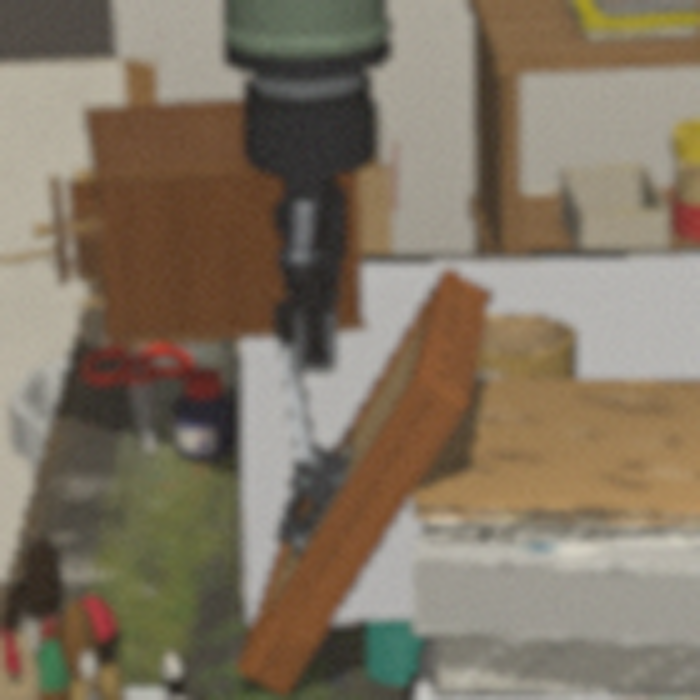

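Leg is moving, frame steady. Continue.

Request:
move_arm(
  rows=[
    [0,0.1,0,-0.4,0],
    [0,0.1,0,-0.4,0],
    [0,0.1,0,-0.4,0],
    [0,0.1,0,-0.4,0],
    [0,0.1,0,-0.4,0],
    [0,0,0,-0.4,0],
    [0,0,0,-0.4,0],
    [0,0,0,-0.4,0],
    [0,0,0,-0.4,0],
    [0,0,0,-0.4,0],
    [0,0,0,0,0],
    [0,0,0,0,0],
  ],
)

```text
clock: 12.62
position: [540.6, -109.2, 167.4]
orientation: [0.133, 1.566, -0.133]
ft_force: [-0.3, 0.7, -0.3]
gripper_width: 0.0
```

Run:
```python
from h import *
q=sense();print(q["position"],q["ft_force"])
s=cam("side","s10",(220,130,360,270),5)
```

```text
[ 540.55712088 -109.21677486  167.35686103] [-0.27804525  0.69614165 -0.25902999]
```

View pics/s10.png

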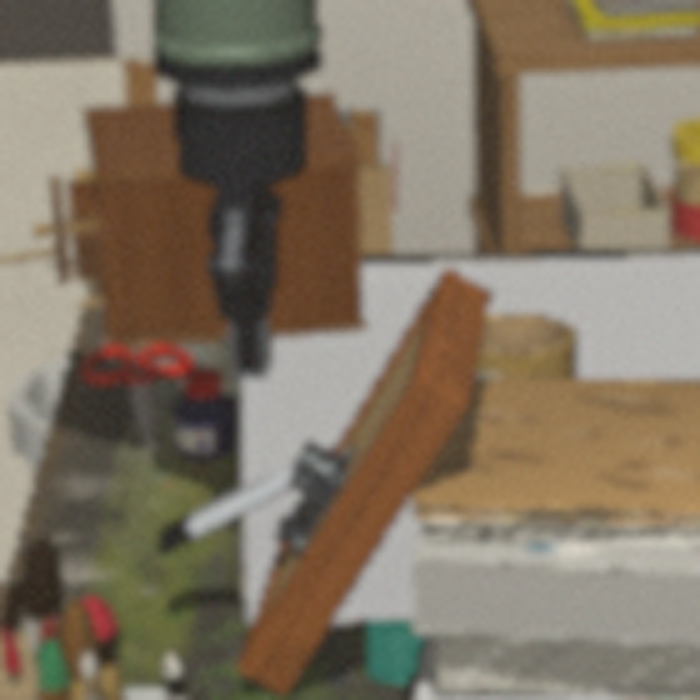

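Request:
move_arm(
  rows=[
    [0,-4,0,0,0],
    [0,-6,0,0,0],
    [8.5,-3,0,0,0],
    [8.5,0,0,0,0.18],
    [8.5,0,0,0,0.18],
    [8.5,0,0,0,0.18],
    [8.5,0,0,0,0.18],
    [8.5,0,0,0,0.18],
    [8.5,0,0,0,0.18],
    [8.5,0,0,0,0.18],
    [8.5,0,0,0,0.18],
    [8.5,0,0,0,0.16],
    [8.5,0,3.8,0,0],
    [8.5,0,3.8,0,0],
    [8.5,0,3.8,0.1,0],
    [8.5,0,0,0,0],
  ],
)

```text
clock: 14.68
position: [653.4, -133.1, 296.1]
orientation: [1.353, 1.108, -1.355]
ft_force: [-0.3, 0.4, 0.2]
gripper_width: 0.999
```

Run:
```python
from h import *
q=sense();print(q["position"],q["ft_force"],q["q"],q["gripper_width"]);print(Ro.from_rotvec(q["orientation"]).as_matrix().round(3))
p=pickle.load(open("p1.pkl","rb"))
w=cam("wrist");ovl(w,p,"w11",2.234);s=cam("side");ovl(s,p,"s11",2.234,(220,130,360,270),5);
```

```text
[ 653.36738999 -133.13142865  296.05594699] [-0.29539415  0.43802138  0.16951336] [-0.2464036   0.60633834  0.60260457  1.42118714 -0.3494714   1.22264286
  0.19324485] 0.9988382284109255
[[-0.001  0.98  -0.198]
 [-0.001 -0.198 -0.98 ]
 [-1.    -0.001  0.001]]
```

View pics/w11.png

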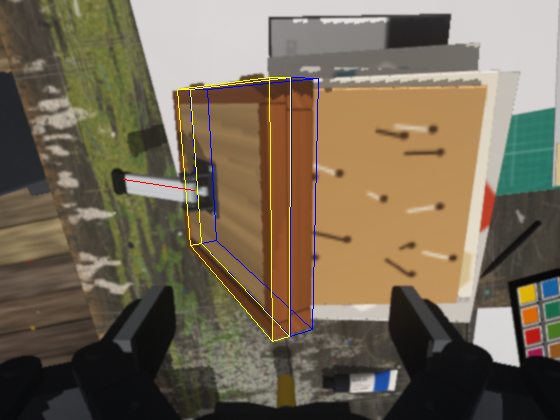

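View pics/s11.png

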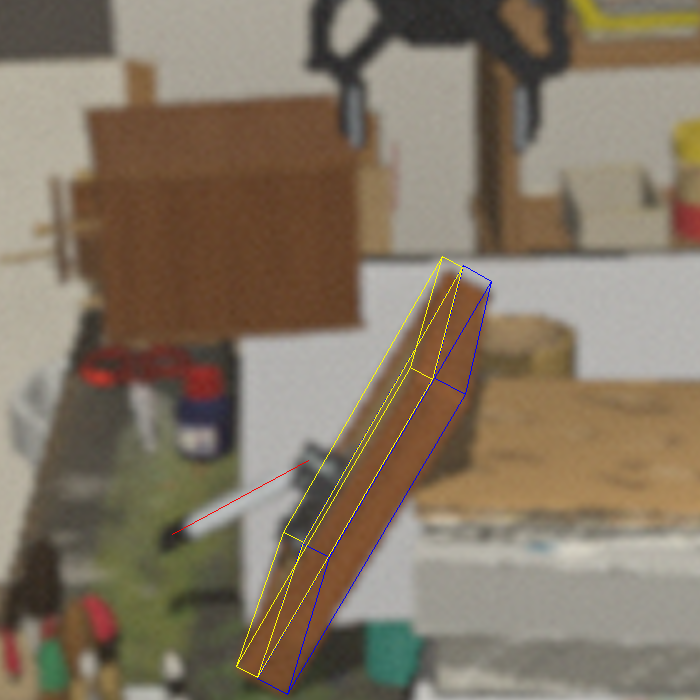

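Request:
move_arm(
  rows=[
    [8.5,4,0,0,0],
    [8.5,4,0,0,0],
    [8.5,2,0,0,0],
    [8.5,2,0,0,0],
    [8.5,1.1,0,0,0],
    [8.5,0,0,0,0],
  ],
)

```text
clock: 15.52
position: [651.9, -132.7, 166.2]
orientation: [1.354, 1.109, -1.355]
ft_force: [-0.4, -0.8, -0.3]
gripper_width: 0.995
```

Run:
```python
from h import *
q=sense();print(q["position"],q["ft_force"])
cam("wrist","w12");s=cam("side","s12",(220,130,360,270),5)
```

```text
[ 651.93469359 -132.74675989  166.16824975] [-0.37854437 -0.82189263 -0.29990154]
```

View pics/w12.png

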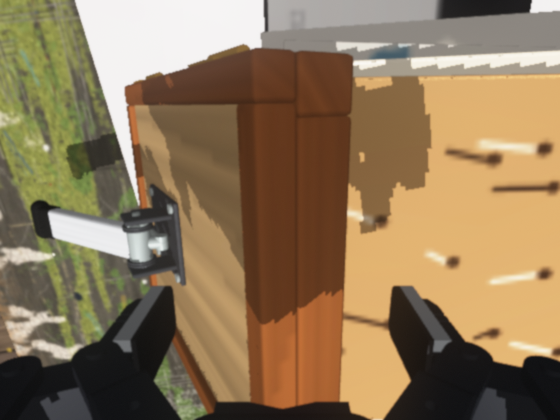

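View pics/s12.png

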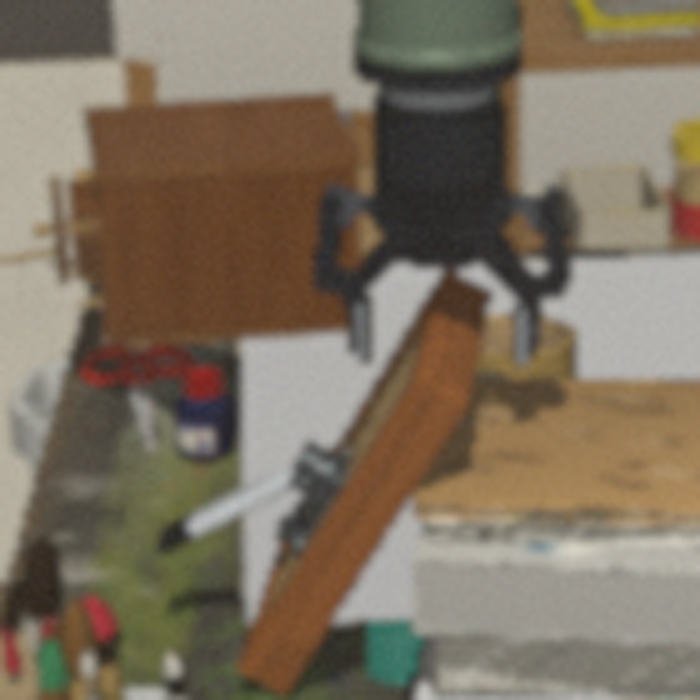

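Request:
move_arm(
  force=20,
  rows=[
    [6.4,0,0,0,0],
    [6.4,0,0,0,0],
    [6.4,0,0,0,0],
    [6.4,0,0,0,0],
    [6.4,0,-0.5,0,0],
    [6.4,0,-0.5,0,0],
    [6.4,-0.05,-0.5,0,0],
    [6.4,-0.05,-0.5,0,0],
    [6.4,-0.05,-0.5,0,0],
  ],
)

```text
clock: 16.75
position: [627.2, -127.7, 167.9]
orientation: [1.354, 1.108, -1.354]
ft_force: [1.8, -0.2, 1.2]
gripper_width: 0.75
```

Run:
```python
from h import *
q=sense();print(q["position"],q["ft_force"],q["gripper_width"])
s=cam("side","s13",(220,130,360,270),5)
```

```text
[ 627.15525499 -127.70558317  167.93465619] [ 1.77518427 -0.1717023   1.24972533] 0.7496308599544463
```

View pics/s13.png

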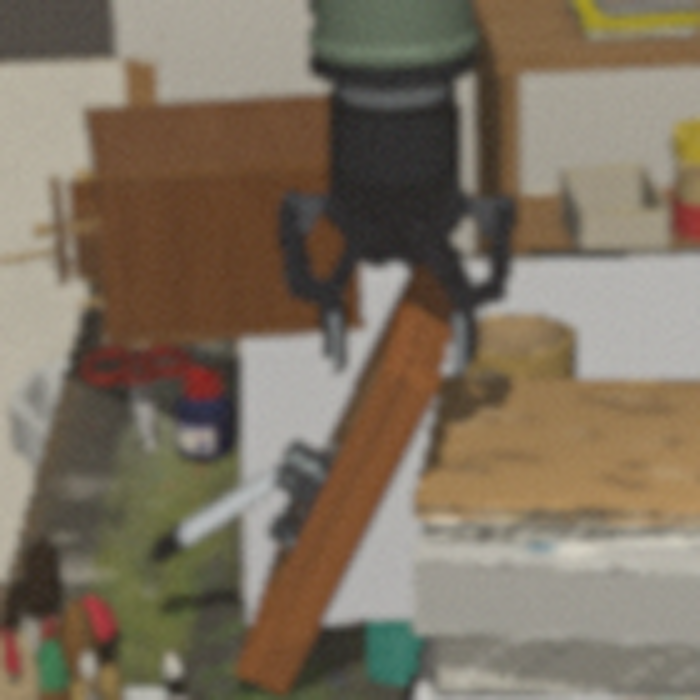

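Request:
move_arm(
  rows=[
    [6.4,-0.1,-0.5,0,0],
    [6.4,-0.1,-0.5,0,0],
    [6.4,-0.1,-0.5,0,0],
    [6.4,-0.1,-0.5,0,0],
    [6.2,-0.1,-0.5,0,0],
    [6.0,-0.1,-0.5,0,0],
    [5.8,-0.1,-0.5,0,0],
    [5.6,-0.05,-0.3,0,0],
    [5.4,-0.05,-0.3,0,0],
    [5.2,-0.05,-0.3,0,0],
    [5.0,-0.05,-0.3,0,0],
  ],
)

```text
clock: 18.18
position: [581.2, -118.5, 176.8]
orientation: [1.354, 1.108, -1.354]
ft_force: [-1.0, -0.2, -0.2]
gripper_width: 0.58
```

Run:
```python
from h import *
q=sense();print(q["position"],q["ft_force"],q["gripper_width"])
s=cam("side","s14",(220,130,360,270),5)
```

```text
[ 581.17757858 -118.4710782   176.80302351] [-0.98089083 -0.15902222 -0.19613573] 0.5803851095460634
```

View pics/s14.png

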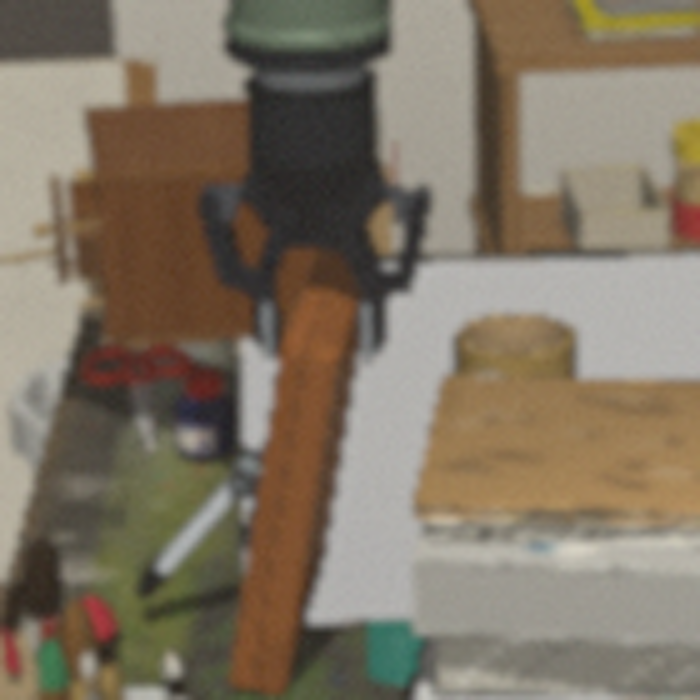

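Request:
move_arm(
  rows=[
    [4.9,-0.1,-0.35,0,0],
    [4.8,-0.1,-0.35,0,0],
    [4.7,-0.1,-0.35,0,0],
    [4.6,-0.1,-0.35,0,0],
    [4.6,-0.1,-0.35,0,0],
    [4.6,-0.1,-0.35,0,0],
    [4.6,-0.1,-0.35,0,0],
    [4.6,0,0,0,0],
  ],
)

```text
clock: 19.23
position: [557.2, -113.6, 184.0]
orientation: [1.354, 1.108, -1.354]
ft_force: [-1.1, 0.3, -0.1]
gripper_width: 0.541
```

Run:
```python
from h import *
q=sense();print(q["position"],q["ft_force"],q["gripper_width"])
s=cam("side","s15",(220,130,360,270),5);cam("wrist","w15")
```

```text
[ 557.23469042 -113.57159143  183.95384533] [-1.07555974  0.32539389 -0.14320321] 0.5409110599264886
```

View pics/s15.png

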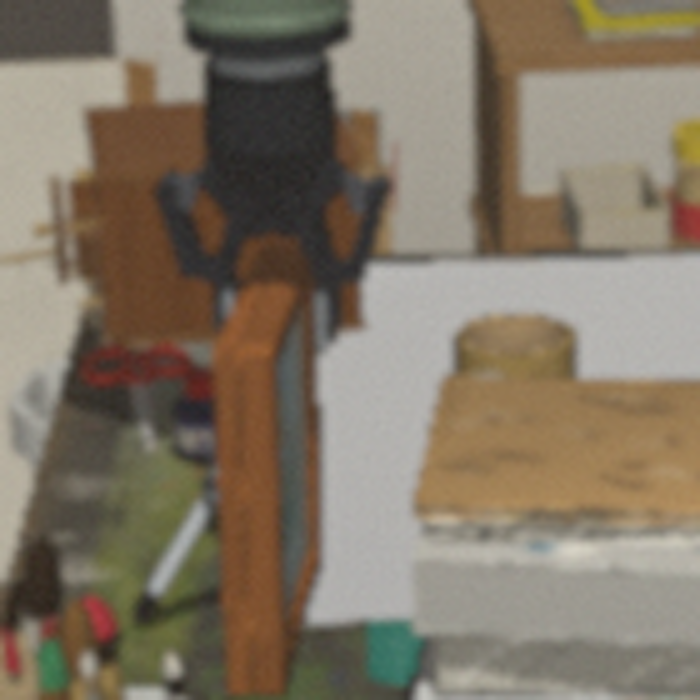

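View pics/w15.png

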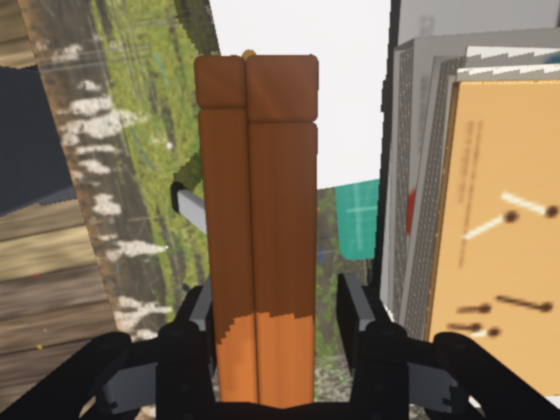

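Request:
move_arm(
  rows=[
    [4.6,0,-0.35,0,0],
    [4.6,0,-0.35,0,0],
    [4.6,0,-0.35,0,0],
    [4.6,0,-0.25,0,0],
    [4.6,0,0,0,0],
  ],
)

```text
clock: 19.95
position: [544.5, -111.0, 183.9]
orientation: [1.354, 1.108, -1.354]
ft_force: [-1.0, 0.2, -0.5]
gripper_width: 0.541
```

Run:
```python
from h import *
q=sense();print(q["position"],q["ft_force"],q["gripper_width"])
p1=pickle.load(open("p1.pkl","rb"));E0=fr(p1,(20,0,0))[0];h=np.array([np.cos(p1[2]),np.sin(p1[2])])
o=E0[:2]-20*h;p=np.array([o[0],o[1],p1[2],-np.radians(3),0]);print(p)
s=cam("side");ovl(s,p,"s16",2.234,(220,130,360,270),5);w=cam("wrist");ovl(w,p,"w16",2.234)
```

```text
[ 544.51602156 -111.03303992  183.8827596 ] [-0.9680775   0.23894849 -0.54148646] 0.5413389506030972
[ 5.50901538e+02 -1.12005594e+02 -1.94142928e-01 -5.23598776e-02
  0.00000000e+00]
```

View pics/s16.png

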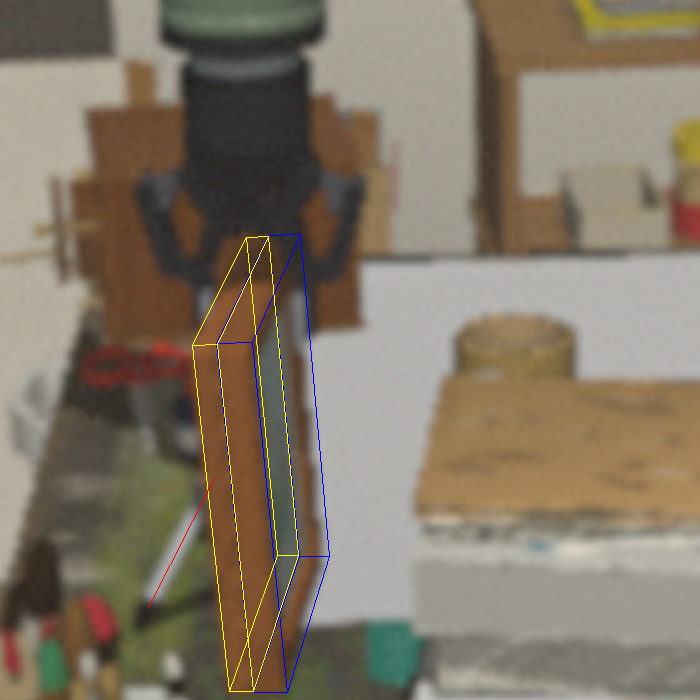

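View pics/w16.png

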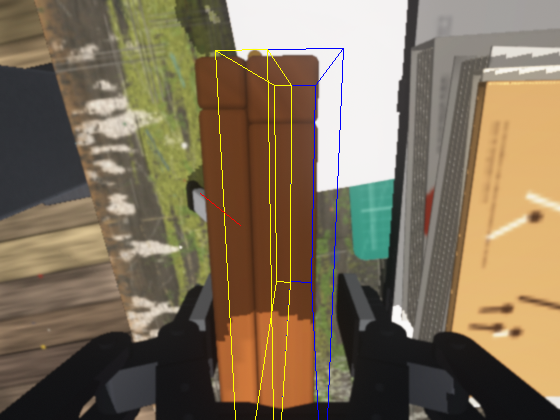

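```bash
cat > fit3.py <<'E'
from h import *
import sys
from scipy.optimize import least_squares
s=cam("side","s17",(220,180,320,280),7);w=cam("wrist","w17",(140,30,360,230),3.5);t=cam("top","t17",(225,140,365,280),4)
pickle.dump((s,w,t),open("c3.pkl","wb"))
E
python3 fit3.py
```

```text
(no output)
```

View pics/s17.png

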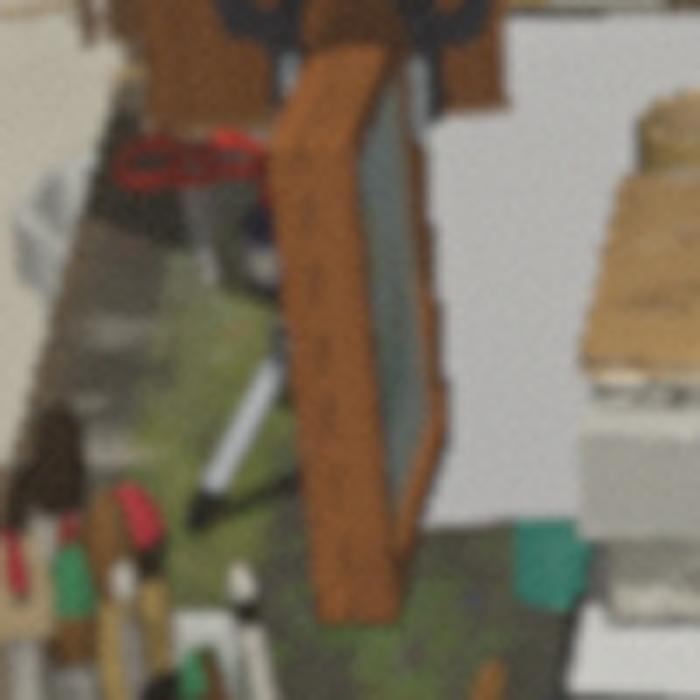

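View pics/t17.png

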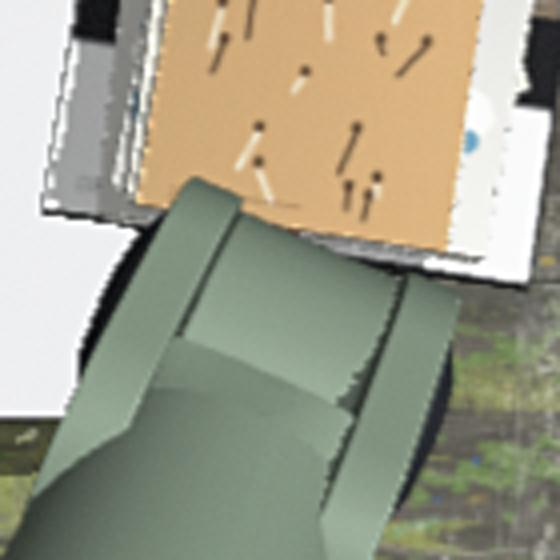

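```bash
cat > fit4.py <<'E'
from h import *
from scipy.optimize import least_squares
s,w,t=pickle.load(open("c3.pkl","rb"))
S=lambda x,y:(220+x/7-.4,180+y/7-.4)
F=[(s,S(318,621),(-14,-90,1)),(s,S(398,622),(20,-90,0)),(s,S(268,150),(-14,-90,219)),(s,S(355,152),(20,-90,220)),(s,S(446,412),(20,90,0)),(w,(319,57),(20,90,220)),(w,(196,57),(-14,90,219))]
res=lambda p:np.concatenate([proj(c,fr(np.r_[p,0],X))[0]-np.array(q) for c,q,X in F])
o=least_squares(res,[551,-112,-.194,-.05]);p=np.r_[o.x,0]
print(p,np.degrees(p[2:4]));print(res(o.x).reshape(-1,2).round(1))
print("grip pt",fr(p,(3,0,208)),"foot",stand(p,2.234)[1],"foot pix",proj(s,stand(p,2.234)[1]),S(200,510))
q=sense();print(q["position"])
E
python3 fit4.py
```

```text
[ 5.46660288e+02 -1.12967741e+02 -1.85781851e-01 -5.74463679e-02
  0.00000000e+00] [-10.64451598  -3.29143443]
[[-0.2  0.3]
 [-0.2  0.3]
 [-1.1 -1.7]
 [-1.5 -2.7]
 [ 1.1  3. ]
 [ 1.7 -1.4]
 [-1.6  1.6]]
grip pt [[ 537.86702807 -111.31505514  207.82912985]] foot [467.57803572 -98.10429582   5.78808971] foot pix [[248.28734761 252.02288905]] (248.17142857142858, 252.45714285714286)
[ 544.70373216 -111.06990306  183.78025623]
```

Request:
move_arm(
  force=20,
  rows=[
    [4.6,0,-0.35,0,0],
    [4.6,0,-0.35,0,0],
    [4.2,0,0,0,0],
    [3.8,0,0,0,0],
    [3.4,0,0,0,0],
    [3.0,0,0,0,0],
    [3.0,0,0,0,0],
    [3.0,0,0,0,0],
  ],
)

```text
clock: 21.2
position: [538.0, -109.7, 184.0]
orientation: [1.355, 1.108, -1.354]
ft_force: [2.6, 0.1, 4.4]
gripper_width: 0.394
```

```bash
python3 fit3.py
python3 - <<'E'
from h import *
q=sense();print(q["position"],q["ft_force"],q["gripper_width"],q["wrist_torque"])
E
```

```text
[ 537.9867778  -109.71923345  183.94768974] [2.23107179e+00 2.56179184e-03 3.89065313e+00] 0.39906679662651495 [-0.0377931  -0.65458069  0.11253388]
```

View pics/s17.png

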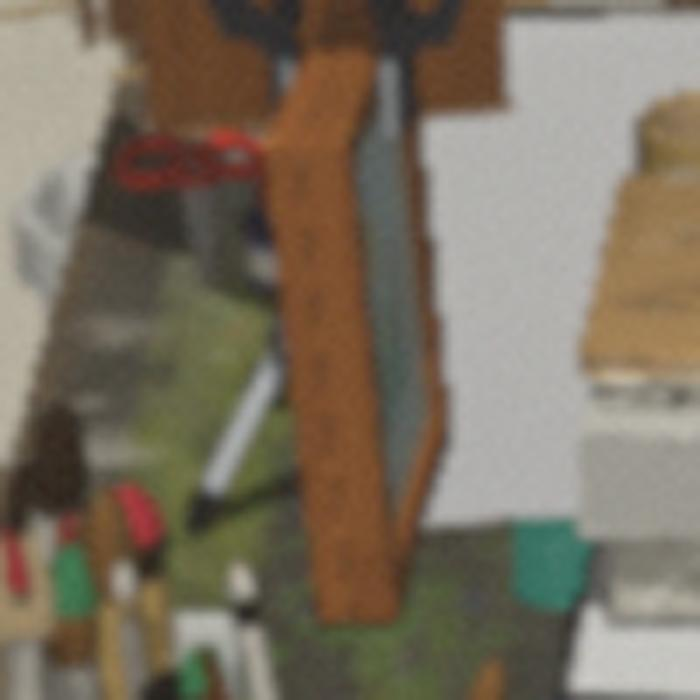

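View pics/w17.png

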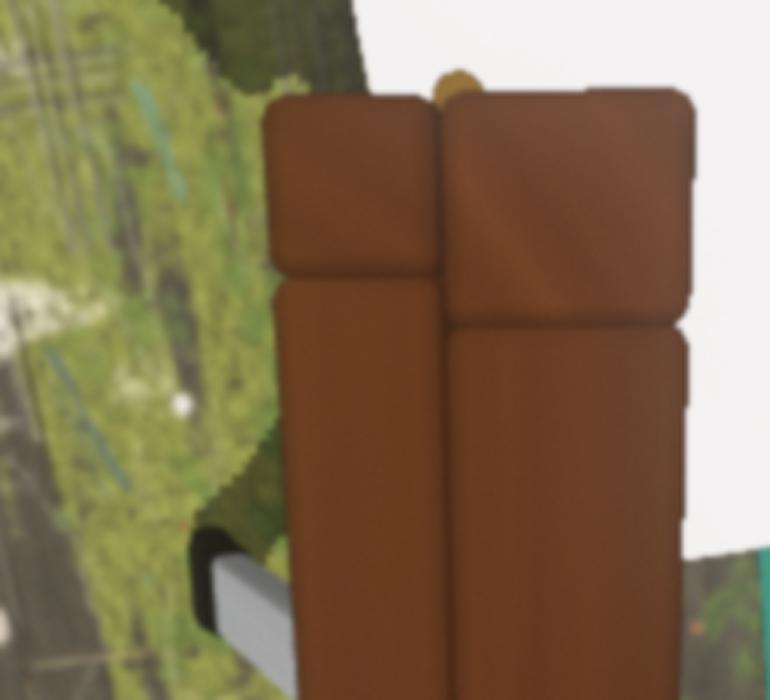

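Request:
move_arm(
  rows=[
    [3.0,0,0,0,0],
    [3.0,0,0,0,0],
    [3.0,0,0,0,0],
    [3.0,0,0,0,0],
  ],
)

```text
clock: 21.85
position: [538.0, -109.7, 183.9]
orientation: [1.354, 1.108, -1.354]
ft_force: [2.0, -0.8, 5.2]
gripper_width: 0.399
```

```bash
python3 fit3.py; sed -i 's/(319,57)/(337,56)/;s/(196,57)/(216,58)/' fit4.py; python3 fit4.py
python3 - <<'E'
from h import *
q=sense();print(q["position"],q["ft_force"],q["gripper_width"]);cam("top","tf")
E
```

```text
[ 5.46660743e+02 -1.12839386e+02 -1.75376232e-01 -6.16957933e-02
  0.00000000e+00] [-10.04831792  -3.53490857]
[[ 0.1  0.3]
 [ 0.2  0.2]
 [-1.1 -1.6]
 [-1.5 -2.7]
 [ 0.8  2.9]
 [ 2.8 -1.1]
 [-2.8  1.4]]
grip pt [[ 536.9812366  -111.12421034  207.78923296]] foot [467.40460807 -98.79546578   5.44610032] foot pix [[248.23544561 252.22727486]] (248.17142857142858, 252.45714285714286)
[ 537.95496153 -109.70495624  183.93141098]
[ 537.95496153 -109.70495624  183.93141098] [1.8951487  0.47240437 5.68480243] 0.39585429487726465
```

View pics/s17.png

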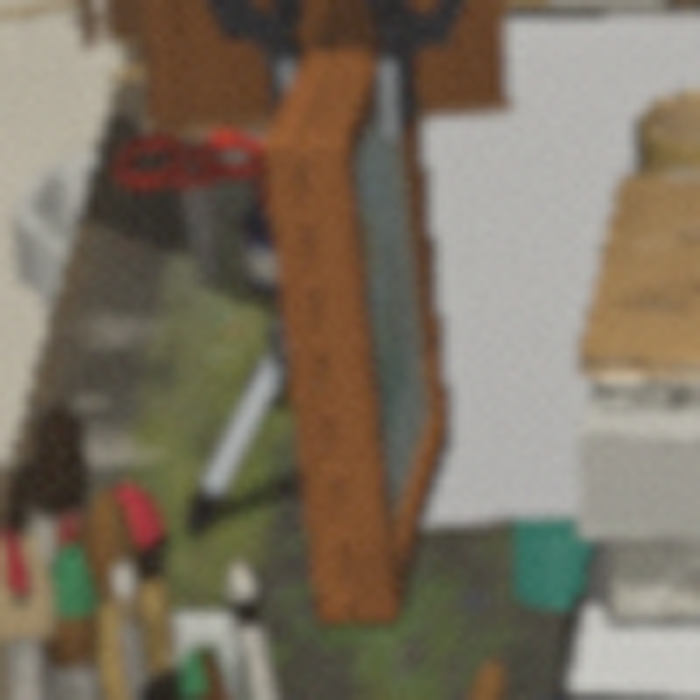

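View pics/tf.png

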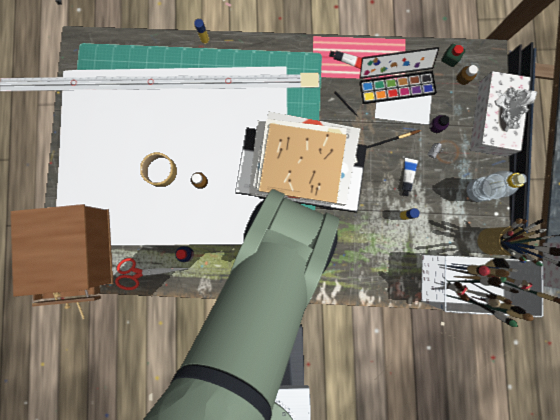

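The frame stands steady on its kickstand, gripped at the top edge. The bottles, tape roll and glue stick sit where they were in the top view (181,254), (200,180), (158,169) and (410,213).

```bash
python3 -c "
from bench import *
print(finish_job())"
```

```text
the job is handed in; nothing more can be done
None
```

I shut the back, flipped the kickstand past its centre until it snapped down, and brought the frame upright off the books. I handed the job in at about 22 s of 59 with the arm still gripping the top edge; no verdict is reported.

**Last checks**
- **Stance:** A model fit to the side and wrist pictures puts the frame 3.5° back toward the robot, with corner residuals of up to about 3 px. That fit assumes the bottom edge is on the table.
- **Foot:** The kickstand foot's centre comes out at about 5.5 mm. It matches where the side picture shows the foot, so the stand is fully down and resting on the table.
- **Back:** The seam looks closed in the wrist view.
- **Grip:** The fingers hold about 34 mm at the commanded 20 N, with the grasp point roughly 17 mm below the top edge. The frame is clear of the pad and did not move between the last two pictures.
- **Loose things:** The bottles, glue stick and tape roll are where they started in the top view.

**Not as planned**
- **Slide:** Pressing the back shut reached about 32 N, more than needed. The frame's bottom seems to have slid roughly 10–14 mm toward the robot, and its lean on the books grew from about 25° to 29°. I re-measured its position after that, and the later steps were not affected.
- **Fit disagreement:** Before I gripped the frame, the side and wrist views disagreed by about 8 mm on where it stood. A new fit reduced that to a few pixels.

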